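# Hold the square in the corner of the cutting board

## Task

First clear the glue jar out of the corner of the cutting board: stand it upright, well on the round cork coaster, and let go of it. Then take the aluminium square by its wooden grip, lay it flat on the board, and press it into the corner formed by the two wooden fences until both its outer edges sit flush against them, so that I can cut along it. Finish while still gripping it and pressing it firmly against both fences (the job ends holding; do not let go), and leave the hammer and the tin where they are.

Things in the scene. Friction and masses are not known exactly. Their poses are not given: they have to be found in the camera images.
- board: fixed smooth black hard-plastic cutting board lying on the bench, 260 x 260 mm, top face 12 mm above the bench. Origin: centre of its underside; z up. Its far_fence runs along its +x edge and its side_fence along its +y edge, meeting in a right-angled corner.
- board_corner (a point): the inner corner of the two fences at the board's top face, at (+110, +110, +12) mm in the board's frame; axes as the board's. The square's outer corner belongs here, with the square's x and y axes parallel to the board's.
- far_fence: fixed light waxed wooden bar on the board, 20 mm thick, 260 mm long, its top 13 mm above the board's top (25 mm above the bench). Origin: centre of its underside at (+120, 0, 0) mm in the board's frame; its inner face, towards -x of the board, is the plane x = +110 mm of the board. Rigid.
- side_fence: fixed light wooden bar like the other, 240 mm long, 20 mm thick, same height, origin at (-10, +120, 0) mm in the board's frame; its inner face, towards -y of the board, is the plane y = +110 mm of the board. Rigid. Friction on the board and along one fence (about 0.25) takes a little off a push towards the other.
- square: loose flat L-shaped aluminium square, 8 mm thick, arms 130 x 28 mm, about 0.3 kg, lying flat on the bench at first. Origin: underside, below the middle of the grip; z up. Outer edges: planes x = +45 and y = +45 mm of its frame; arms reach back to -85 mm. A web fills the inner angle to -33 mm. Wooden grip block: 64 mm along x, 22 mm along y, 8 to 56 mm above the underside.
- square_corner (a point): outer corner of the square on its underside, at (+45, +45, 0) mm in the square's frame; axes as the square's.
- square_grip (a point): a point in the wooden grip block, on its axis, 42 mm above the square's underside; close the fingers along the square's y axis (22 mm wide).
- jar: closed amber glass jar with a steel cap, 54 mm diameter, 90 mm tall, about 0.25 kg, standing on the board inside the fence corner. Origin: centre of its underside; z up.
- coaster: fixed round cork coaster on the bench, 100 mm diameter, 6 mm thick. Origin: centre of its underside; its top is 6 mm above the bench.
- hammer: bystander: loose hammer lying about 270 mm long, on the bench to the right of the board, at its far side. Origin near the middle of its length.
- tin: bystander: loose closed round steel tin, 72 mm diameter, 32 mm tall, on the bench to the left of the board, at its far side. Origin: centre of its underside.

How it is judged:
On the way, in this order (a step that is already met when the one before it is completed fails the run):
1. the jar stands upright on the coaster, let go (horizontal distance between jar and coaster below 0.022 m and z of jar in the frame of coaster between 0.003 and 0.01 m and angle between jar's own z axis and vertical below 0.1 rad and linear speed of jar below 0.03 m/s and contact force between the fingers and jar below 0.1 N), for 0.2 s.
2. the square lies flat in the corner, gripped and pressed against both fences (x of square_corner in the frame of board_corner between -0.003 and 0.003 m and y of square_corner in the frame of board_corner between -0.003 and 0.003 m and z of square_corner in the frame of board_corner between -0.004 and 0.004 m and angle between the x axis of square and the x axis of board, either way round below 0.025 rad and angle between square's own z axis and vertical below 0.03 rad and contact force between square and far_fence above 1 N and contact force between square and side_fence above 1 N and contact force between the fingers and square above 2 N and linear speed of square below 0.01 m/s), for 0.2 s.
At the end, for the whole second after the job is handed in: Jar upright (0.1 rad) and free on the coaster, centres within 22 mm. Square flat on the board (4 mm, 0.03 rad), its corner within 3 mm of the fence corner, parallel within 0.025 rad, at rest, over 1 N on each fence, still gripped with over 2 N (all of step 1 and all of step 2); the arm keeps its last pose, push and grip.
It fails at once if hammer moved more than 30 mm (distance of hammer from where it was at the start of the episode above 0.03 m).
It fails at once if tin moved more than 30 mm (distance of tin from where it was at the start of the episode above 0.03 m).
It fails at once if jar tipped over (angle between jar's own z axis and vertical above 0.7 rad).
It also fails if it takes over 72 s, if anything falls off the work surface, if the arm or the gripper's body presses on something with over 40 N, if the wrist force passes 120 N, or if a joint passes its speed limit or range.

## Robot

A 7-joint arm with a two-finger parallel gripper is mounted at the origin on the work surface. World frame = base frame: x ahead of the robot, y to its left, z up, the work surface at z = 0. Lengths are in m, angles in rad, forces in N, time in s.
With the tool pointing down it reaches from about 0.4 to 0.9 m from the base axis. Payload 5.5 kg.
Tool frame: the origin (TCP) lies on the front face of the gripper's body, between the roots of the fingers; the fingertips stand tips_ahead ahead of it and the grasp point (between the pads) lies 54 mm ahead of it (tips_ahead is the distance from the TCP to the fingertips, in m); z points along the fingers, y is the line along which they close (so a half turn about z gives the same grasp; the last joint's range is limited). The gripper opens to 85 mm and grips with 20 to 120 N. Pads are 22 mm wide; open, the fingers measure 114 mm over their backs; the gripper's body (76 mm by 85 mm) begins 54 mm behind the grasp point. The pads swing forward as they close: fully open they stand 13 mm farther back than shut.
Start: joints at [-1.05, 0.501, -0.427, 1.55, 0.221, 1.138, -0.21], TCP at [0.166, 0.629, 0.304] pointing down, gripper open.
Joint ranges: [-2.88, 2.88], [-0.31, 2.03], [-1.54, 1.56], [0.2, 2.42], [-1.41, 4.55], [0.19, 2.02], [-2.57, 2.57]. Speed limits (rad/s): [2.57, 2.57, 3.14, 3.14, 3.14, 3.14, 3.14].

## Interface

Orientations are given as a unit quaternion [w, x, y, z].
In Python, from station import sense, get_image, get_calibration, hand_in, tips_ahead gives the robot as it stands.
- The arm moves only by the shell command python3 -m pendant 'ROWS'. ROWS is a JSON object whose one key "moves" holds a list of rows, each an object of numbers: "dx", "dy", "dz": the shift along the tool's x, y, z in cm; "wx", "wy", "wz": the turn, a rotation vector about the tool's x, y, z in rad; "claw": the opening, from -1 (shut) to 1 (fully open). A call has exactly 8 rows; each row shifts and turns the commanded pose from where the row before left it, along the tool's axes as they then stand; what a row does not reach is not made up. A row lasts 1/12 s, in which the tool goes at most 41.7 mm and 7.16 degrees, less where a joint would pass 70% of its speed; a pose out of reach is approached as far as the arm can. A call with a gripper value outside its range is refused whole. The fingers move at their own pace and stop on an object; the grip force is fixed at half the most. Time passes only in rows, so rows that do not move let the fingers close, or fill a call up. It gives the time, the measured TCP pose, the force, the opening and the grip force at its end, in the units of the state.
- sense(): the state, without advancing time (a new reading comes with each control period).
- get_image(name): name is "side" or "top"; returns the picture (384x512x3 uint8, red, green, blue); there is no depth.
- get_calibration(name): a dict with "mtx" (3x3 intrinsics, pixels), "xyz" and "attitude" of the camera in the world. Camera axes: x right, y down, z forward; pixel columns grow to the right and rows downward; lengths in m; the calibration is good to about 2 mm. A picture is of the moment at which its call begins. get_calibration takes no time and is no camera call.
- hand_in(): hands the job in; it is judged then, once.
The state is a dict: "time": time; "q": joint angles; "dq": joint speeds; "joint_torque": joint torques, N m; "eef_pos": TCP position; "orientation": TCP orientation; "wrist_force": force on the tool from outside, world axes, zero at the start; "torque": the same for the moment, N m; "gripper_width": finger opening in m; "grip_force": force on a finger pad.
Only numpy, scipy, OpenCV 4.12 (cv2) and the standard library are available. Lean on these libraries where they do the work, as an engineer would, in place of code of your own. Each camera call takes 0.05 s, during which the arm holds its last target. There are 200 camera calls.

## Working session

There is one attempt and no reset: what is moved stays moved. The work goes in short steps, Python scripts to look and compute and a shell command to move; the robot and the scene stay as the last step left them, time stands still between calls to the robot, and variables do not carry over. Pictures are saved under pics/ and viewed, at most 10 in all, crops included, and the job is handed in when it is done.

```bash
mkdir -p pics; ls
python3 - <<'E'
from station import *
import cv2
for n in("top","side"):
    cv2.imwrite(f"pics/{n}0.png",get_image(n)[:,:,::-1]); c=get_calibration(n); print(n,c)
s=sense(); print(s, tips_ahead if not callable(tips_ahead) else tips_ahead())
E
```

```text
pics
top {'mtx': array([[375.36327428,   0.        , 253.712     ],
       [  0.        , 375.36327428, 193.75070619],
       [  0.        ,   0.        ,   1.        ]]), 'xyz': array([0.42752903, 0.01277109, 1.21261297]), 'attitude': array([ 0.04012531, -0.70304411,  0.70913416, -0.03532247])}
side {'mtx': array([[382.48704955,   0.        , 265.72078629],
       [  0.        , 382.48704955, 198.49103338],
       [  0.        ,   0.        ,   1.        ]]), 'xyz': array([ 0.24890184, -0.62098708,  0.77444245]), 'attitude': array([-0.38354848,  0.89367772, -0.21762267,  0.08289198])}
{'time': 0.1, 'q': array([-1.04982646,  0.50178133, -0.42675587,  1.5513503 ,  0.22079319,
        1.13827645, -0.21029293]), 'dq': array([ 0.00136619, -0.00253636,  0.00020958,  0.00023706, -0.00181037,
        0.00071506,  0.00102489]), 'joint_torque': array([-1.10876802e-02, -5.70806623e+01, -5.83845690e+00, -2.81747800e+01,
        1.05741908e-02,  5.54011276e-03, -2.26411849e-06]), 'eef_pos': array([0.16564312, 0.62802833, 0.30293928]), 'orientation': array([-1.40770405e-04,  1.28524281e-01,  9.91705968e-01, -8.73433760e-04]), 'wrist_force': array([-0.00429987, -0.33123858, -0.31909478]), 'torque': array([-0.01908732, -0.00848243, -0.02769306]), 'grip_force': 0.0, 'gripper_width': 0.08574328212533379} 0.0726
```

View pics/top0.png

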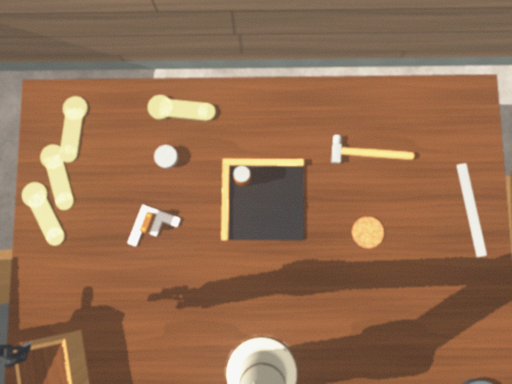

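View pics/side0.png

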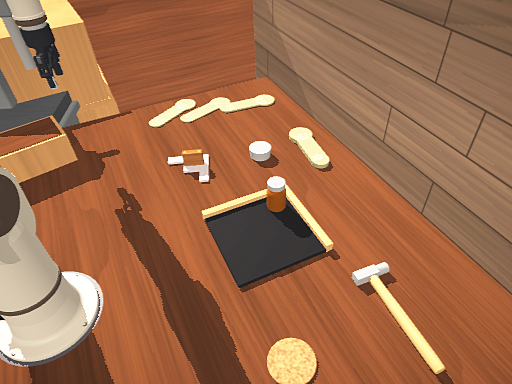

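The top view has up = +x and left = +y. It shows the board near (263,200) with its corner at top-left (223,160), the jar cap at (242,174), the coaster at (368,232), and the square with its outer corner near (144,206) and grip near (147,222). The side view shows the jar standing at (276,195) and the square lying with its grip at (192,157).

```bash
cat > h.py <<'E'
import numpy as np, cv2
from scipy.spatial.transform import Rotation as R
from station import *
def ray(n,uv,z):
    c=get_calibration(n); a=c["attitude"]; r=R.from_quat([a[1],a[2],a[3],a[0]])
    d=r.apply(np.linalg.solve(c["mtx"],[uv[0],uv[1],1])); return (c["xyz"]+d*(z-c["xyz"][2])/d[2])[:2]
def proj(n,p):
    c=get_calibration(n); a=c["attitude"]; r=R.from_quat([a[1],a[2],a[3],a[0]])
    v=c["mtx"]@r.inv().apply(np.array(p)-c["xyz"]); return v[:2]/v[2]
def blobs(m,lo=15):
    n,l,s,c=cv2.connectedComponentsWithStats(m.astype(np.uint8)); 
    return [(c[i].round(1),s[i],l==i) for i in range(1,n) if s[i][4]>lo]
E
python3 - <<'E'
from h import *
t=cv2.imread("pics/top0.png"); s=cv2.imread("pics/side0.png")
big=np.hstack([cv2.resize(t[140:260,115:245],None,fx=4,fy=4,interpolation=cv2.INTER_CUBIC)]); cv2.imwrite("pics/crop0.png",big)
h=cv2.cvtColor(t,cv2.COLOR_BGR2HSV)
for name,p in dict(coaster=(368,232),cap=(242,174),sq=(137,237),grip=(147,220),fence=(265,162),bench=(200,200),board=(270,210)).items(): print(name,h[p[1],p[0]])
# board dark mask
d=(h[...,2]<60); d[:, :215]=0; d[:150]=0; d[250:]=0; d[:,315:]=0
for c,st,m in blobs(d,200): print("board",c,st)
f=(h[...,0]>15)&(h[...,0]<30)&(h[...,2]>140)&(h[...,1]>80)
for c,st,m in blobs(f,100): print("yellow",c,st)
w=(h[...,1]<60)&(h[...,2]>150); 
for c,st,m in blobs(w[:, :]&(np.indices(w.shape)[0]>100),20): print("white",c,st)
E
```

```text
coaster [ 19 118 244]
cap [ 23  10 239]
sq [ 15   2 248]
grip [ 14 154 230]
fence [ 27  89 247]
bench [ 12 149 154]
board [ 5 18 83]
yellow [180.2 109.1] [147  94  69  27 314]
yellow [ 65.3 151.8] [ 39  96  49 115 502]
yellow [377.4 152.9] [342 146  72  14 559]
yellow [244.6 181.5] [ 221  158   84   83 1189]
yellow [ 43.3 212. ] [ 21 181  44  65 257]
yellow [367.4 231.9] [352 218  31  30 711]
yellow [  4.6 267.6] [  0 250  11  35 148]
yellow [ 67.4 359.6] [ 52 337  28  47 275]
white [  8.7 112.3] [  0 101  21  29 459]
white [165.4 107.6] [159 101  13  14 143]
white [505.2 103. ] [499 101  13   5  63]
white [202.2 110.7] [198 105  10  12  89]
white [ 74.  113.1] [ 66 108  18  12 163]
white [336.2 149.1] [331 135  11  28 249]
white [ 10.2 151.8] [  3 142  15  20 148]
white [ 67.8 149.3] [ 60 145  15   9  80]
white [165.3 156. ] [154 145  23  23 426]
white [ 53.4 161.4] [ 44 154  18  15 185]
white [471.2 210. ] [457 163  30  94 989]
white [  1. 174.] [  0 165   4  19  43]
white [241.3 173.3] [233 166  17  16 222]
white [ 36.5 199.2] [ 27 190  18  19 223]
white [ 62.9 197.2] [ 56 192  16  12 130]
white [150.8 222.9] [127 205  54  41 800]
white [ 53.1 232.7] [ 46 225  16  16 154]
white [260.5 362.9] [ 226  337   71   47 2556]
```

View pics/crop0.png

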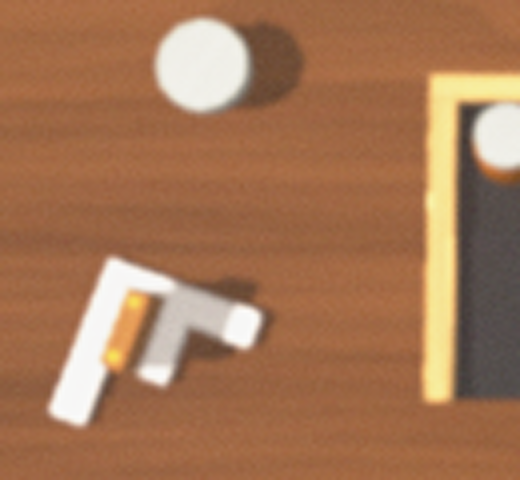

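The crop shows the square's outer corner at about (143,204.3) in the full picture. Its +y edge runs to (127,243) and its +x edge to (181,217). The orange grip top is centred near (146.5,222.5).

```bash
cat > m.py <<'E'
from h import *
t=cv2.imread("pics/top0.png"); s=cv2.imread("pics/side0.png")
h=cv2.cvtColor(t,cv2.COLOR_BGR2HSV)
W=lambda uv,z: ray("top",uv,z)
print("coaster",W((367.4,231.9),.006),"r",[W((352,232),.006)-W((383,232),.006)])
print("cap",W((241.3,173.3),.102), "tin",W((165.3,156),.032))
# square silhouette
q=(((h[...,1]<60)&(h[...,2]>110))|((h[...,1]>130)&(h[...,2]>185)&(h[...,0]<22)))
q[:, :120]=0;q[:,190:]=0;q[:195]=0;q[255:]=0
b=max(blobs(q,50),key=lambda b:b[1][4])[2].astype(np.uint8)
hull=cv2.convexHull(cv2.findContours(b,0,cv2.CHAIN_APPROX_NONE)[0][0])
ap=cv2.approxPolyDP(hull,2.5,True)[:,0]; print("hull px",ap.tolist()); 
for p in ap: print(W(p,.004).round(4),end=' ')
print()
g=((h[...,1]>130)&(h[...,2]>185)&(h[...,0]<22))&(b>0)
for c,st,m in blobs(g,10):
    pts=np.argwhere(m)[:,::-1]; pw=np.array([W(p,.056) for p in pts]); pc=pw-pw.mean(0)
    e=np.linalg.svd(pc)[2][0]; print("grip",c,st,pw.mean(0),np.degrees(np.arctan2(*e[::-1])),np.ptp(pc@e))
f=(h[...,0]>15)&(h[...,0]<30)&(h[...,2]>140)&(h[...,1]>80)
m=[x[2] for x in blobs(f,100) if 240<x[0][0]<250][0]
# far fence: for columns 255..300, weighted top (outer) & bottom edges at z=.025 ; side fence rows 185..238
def edge(lines,ax):
    out=[]
    for i in lines:
        k=np.where(m[:,i] if ax==0 else m[i])[0]
        for j,e in enumerate((k.min()-.5,k.max()+.5)): out.append((j,*W((i,e) if ax==0 else (e,i),.025)))
    return np.array(out)
F=edge(range(255,303),0); S=edge(range(185,238),1)
for j in(0,1):
    f_=F[F[:,0]==j]; a=np.polyfit(f_[:,2],f_[:,1],1); s_=S[S[:,0]==j]; c=np.polyfit(s_[:,1],s_[:,2],1)
    y=(c[0]*a[1]+c[1])/(1-a[0]*c[0]); print("fence",j,"yaw far",-np.degrees(a[0]),"side",np.degrees(c[0]),"corner",a[0]*y+a[1],y)
# side view jar
hs=cv2.cvtColor(s,cv2.COLOR_BGR2HSV); w=(hs[...,1]<60)&(hs[...,2]>150)
for c,st,_ in blobs(w,20):
    if 260<c[0]<290 and 170<c[1]<200: print("side cap",c,st,ray("side",c,.1))
hb=(hs[...,0]>15)&(hs[...,0]<30)&(hs[...,1]>80)&(hs[...,2]>140)
for c,st,_ in blobs(hb,300): 
    if c[1]>330: print("side coaster",c,st,ray("side",c,.006))
E
python3 m.py
```

```text
coaster [ 0.43115765 -0.34134454] r [array([0.00081689, 0.09870826])]
cap [0.60848504 0.05648721] tin [0.67824529 0.30248702]
hull px [[180, 218], [177, 226], [136, 245], [127, 242], [142, 205]]
[0.4807 0.2585] [0.4551 0.2678] [0.3956 0.3984] [0.4054 0.4275] [0.5237 0.3821] 
grip [146.2 222.5] [141 213  11  20  87] [0.46547149 0.35205496] 160.0768635706721 0.059793127505285704
fence 0 yaw far -0.6859677231900191 side -1.0038814304894907 corner 0.6702595858314554 0.12208197471468611
fence 1 yaw far -1.8092796995058473 side -0.11214822339437207 corner 0.6485041041011631 0.10023873962843839
side cap [275.7 183.7] [267 176  18  16 226] [0.60502488 0.05006439]
side coaster [413.  335.1] [369 278  76  96 765] [ 0.68425055 -0.41466205]
side coaster [291.  361.3] [ 267  338   49   46 1781] [ 0.42980258 -0.3448963 ]
```

```bash
cat > go.py <<'E'
import sys; from h import *
# usage: go.py x y z yaw_deg : shift in tool axes (cm) to world TCP target, and wz to yaw (tool y = (-sin,cos))
x,y,z,psi=map(float,sys.argv[1:5]); s=sense(); q=s["orientation"]; r=R.from_quat([q[1],q[2],q[3],q[0]])
p=np.radians(psi); T=np.array([[-np.cos(p),-np.sin(p),0],[-np.sin(p),np.cos(p),0],[0,0,-1]]).T
D=np.array([x,y,z])-s["eef_pos"]
print("t",s["time"],"pos",s["eef_pos"].round(4),"shift cm",(r.inv().apply(D)*100).round(2),"rotvec",(r.inv()*R.from_matrix(T)).as_rotvec().round(4),"w",round(s["gripper_width"],4),"grip",round(s["grip_force"],1),"F",s["wrist_force"].round(1))
E
python3 go.py .608 .055 .25 -15
```

```text
t 0.1 pos [0.1656 0.628  0.3029] shift cm [-57.38 -44.12   5.37] rotvec [-0.0018 -0.0001  0.004 ] w 0.0857 grip 0.0 F [-0.  -0.3 -0.3]
```

```bash
R='' 
python3 -m pendant '{"moves":[{"dx":-1.2,"dy":-0.9,"claw":1},{"dx":-2.4,"dy":-1.85,"claw":1},{"dx":-2.4,"dy":-1.85,"claw":1},{"dx":-2.4,"dy":-1.85,"claw":1},{"dx":-2.4,"dy":-1.85,"claw":1},{"dx":-2.4,"dy":-1.85,"claw":1},{"dx":-2.4,"dy":-1.85,"claw":1},{"dx":-2.4,"dy":-1.85,"claw":1}]}'
python3 -m pendant '{"moves":[{"dx":-2.4,"dy":-1.85,"claw":1},{"dx":-2.4,"dy":-1.85,"claw":1},{"dx":-2.4,"dy":-1.85,"claw":1},{"dx":-2.4,"dy":-1.85,"claw":1},{"dx":-2.4,"dy":-1.85,"claw":1},{"dx":-2.4,"dy":-1.85,"claw":1},{"dx":-2.4,"dy":-1.85,"claw":1},{"dx":-2.4,"dy":-1.85,"claw":1}]}'
python3 -m pendant '{"moves":[{"dx":-2.4,"dy":-1.85,"dz":0.7,"claw":1},{"dx":-2.4,"dy":-1.85,"dz":0.7,"claw":1},{"dx":-2.4,"dy":-1.85,"dz":0.7,"claw":1},{"dx":-2.4,"dy":-1.85,"dz":0.7,"claw":1},{"dx":-2.4,"dy":-1.85,"dz":0.7,"claw":1},{"dx":-2.4,"dy":-1.85,"dz":0.7,"claw":1},{"dx":-2.4,"dy":-1.85,"dz":0.7,"claw":1},{"dx":-1.2,"dy":-0.9,"claw":1}]}'
python3 go.py .608 .055 .13 -15
```

```text
t 0.1 pos [0.1656 0.628  0.3029] shift cm [-57.38 -44.1   17.37] rotvec [-0.0018 -0.0001  0.004 ] w 0.0857 grip 0.0 F [-0.  -0.3 -0.3]validation failed for argument at $.mo...
validation failed for argument at $.mo...
validation failed for argument at $.mo...
```

```bash
python3 -m pendant '{"moves":[{"dx":-1.2,"dy":-0.9,"dz":0,"wx":0,"wy":0,"wz":0,"claw":1},{"dx":-2.4,"dy":-1.85,"dz":0,"wx":0,"wy":0,"wz":0,"claw":1},{"dx":-2.4,"dy":-1.85,"dz":0,"wx":0,"wy":0,"wz":0,"claw":1},{"dx":-2.4,"dy":-1.85,"dz":0,"wx":0,"wy":0,"wz":0,"claw":1},{"dx":-2.4,"dy":-1.85,"dz":0,"wx":0,"wy":0,"wz":0,"claw":1},{"dx":-2.4,"dy":-1.85,"dz":0,"wx":0,"wy":0,"wz":0,"claw":1},{"dx":-2.4,"dy":-1.85,"dz":0,"wx":0,"wy":0,"wz":0,"claw":1},{"dx":-2.4,"dy":-1.85,"dz":0,"wx":0,"wy":0,"wz":0,"claw":1}]}'
python3 go.py .608 .055 .25 -15
```

```text
time: 0.77
eef_pos: [0.3056, 0.4463, 0.3037]
orientation: [0.0, 0.129, 0.992, -0.0]
wrist_force: [1.0, 0.3, -0.0]
gripper_width: 0.0854
grip_force: 0.0
t 0.7667 pos [0.3056 0.4463 0.3037] shift cm [-39.24 -30.1    5.39] rotvec [-0.0007  0.0002  0.0033] w 0.0854 grip 0.0 F [ 1.   0.3 -0. ]
```

```bash
python3 -m pendant '{"moves":[{"dx":-2.6,"dy":-2.0,"dz":0,"wx":0,"wy":0,"wz":0,"claw":1},{"dx":-2.6,"dy":-2.0,"dz":0,"wx":0,"wy":0,"wz":0,"claw":1},{"dx":-2.6,"dy":-2.0,"dz":0,"wx":0,"wy":0,"wz":0,"claw":1},{"dx":-2.6,"dy":-2.0,"dz":0,"wx":0,"wy":0,"wz":0,"claw":1},{"dx":-2.6,"dy":-2.0,"dz":0,"wx":0,"wy":0,"wz":0,"claw":1},{"dx":-2.6,"dy":-2.0,"dz":0,"wx":0,"wy":0,"wz":0,"claw":1},{"dx":-2.6,"dy":-2.0,"dz":0,"wx":0,"wy":0,"wz":0,"claw":1},{"dx":-2.6,"dy":-2.0,"dz":0,"wx":0,"wy":0,"wz":0,"claw":1}]}'
python3 -m pendant '{"moves":[{"dx":-2.6,"dy":-2.0,"dz":0.9,"wx":0,"wy":0,"wz":0,"claw":1},{"dx":-2.6,"dy":-2.0,"dz":0.9,"wx":0,"wy":0,"wz":0,"claw":1},{"dx":-2.6,"dy":-2.0,"dz":0.9,"wx":0,"wy":0,"wz":0,"claw":1},{"dx":-2.6,"dy":-2.0,"dz":0.9,"wx":0,"wy":0,"wz":0,"claw":1},{"dx":-2.6,"dy":-2.0,"dz":0.9,"wx":0,"wy":0,"wz":0,"claw":1},{"dx":-2.6,"dy":-2.0,"dz":0.9,"wx":0,"wy":0,"wz":0,"claw":1},{"dx":-2.0,"dy":-1.5,"dz":0,"wx":0,"wy":0,"wz":0,"claw":1},{"dx":-0.6,"dy":-0.6,"dz":0,"wx":0,"wy":0,"wz":0,"claw":1}]}'
python3 go.py .608 .055 .13 -15
python3 - <<'E'
from h import *
a=[get_image(n)[:,:,::-1] for n in("top","side")]
c=[cv2.resize(a[0][100:250,170:320],(400,400)),cv2.resize(a[1][80:280,180:380],(400,400))]
cv2.imwrite("pics/jar1.png",np.hstack(c))
E
```

```text
time: 1.43
eef_pos: [0.4653, 0.2384, 0.3038]
orientation: [-0.0, 0.129, 0.992, -0.0]
wrist_force: [1.1, 0.0, -0.4]
gripper_width: 0.0856
grip_force: 0.0
time: 2.1
eef_pos: [0.6062, 0.052, 0.2488]
orientation: [-0.0, 0.132, 0.991, -0.001]
wrist_force: [-0.1, -1.0, 1.2]
gripper_width: 0.0858
grip_force: 0.0
t 2.1 pos [0.6062 0.052  0.2488] shift cm [-0.1   0.37 11.88] rotvec [-0.0029  0.0001 -0.0025] w 0.0858 grip 0.0 F [-0.1 -1.   1.2]
```

View pics/jar1.png

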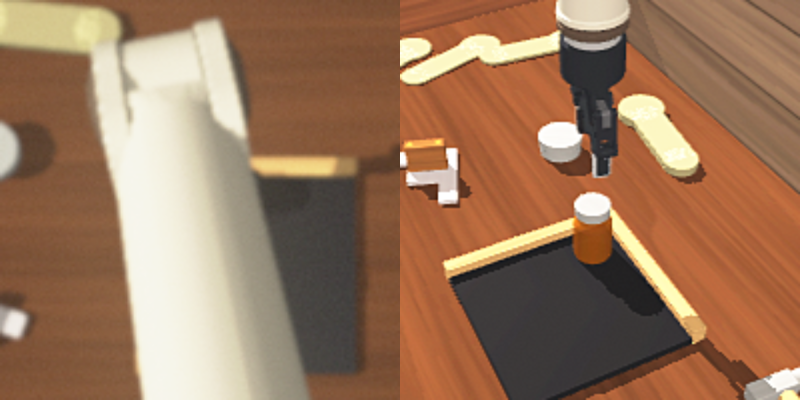

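The top view is blocked by the arm. The side view has the fingers at crop (600,165), directly above the jar cap at (592,207), so I descend and close.

```bash
python3 -m pendant '{"moves":[{"dx":-0.1,"dy":0.35,"dz":1.0,"wx":0,"wy":0,"wz":0,"claw":1},{"dx":0,"dy":0,"dz":2.0,"wx":0,"wy":0,"wz":0,"claw":1},{"dx":0,"dy":0,"dz":2.0,"wx":0,"wy":0,"wz":0,"claw":1},{"dx":0,"dy":0,"dz":2.0,"wx":0,"wy":0,"wz":0,"claw":1},{"dx":0,"dy":0,"dz":2.0,"wx":0,"wy":0,"wz":0,"claw":1},{"dx":0,"dy":0,"dz":1.5,"wx":0,"wy":0,"wz":0,"claw":1},{"dx":0,"dy":0,"dz":1.0,"wx":0,"wy":0,"wz":0,"claw":1},{"dx":0,"dy":0,"dz":0.4,"wx":0,"wy":0,"wz":0,"claw":1}]}'
python3 -m pendant '{"moves":[{"dx":0,"dy":0,"dz":0,"wx":0,"wy":0,"wz":0,"claw":1},{"dx":0,"dy":0,"dz":0,"wx":0,"wy":0,"wz":0,"claw":0.3},{"dx":0,"dy":0,"dz":0,"wx":0,"wy":0,"wz":0,"claw":0},{"dx":0,"dy":0,"dz":0,"wx":0,"wy":0,"wz":0,"claw":-1},{"dx":0,"dy":0,"dz":0,"wx":0,"wy":0,"wz":0,"claw":-1},{"dx":0,"dy":0,"dz":0,"wx":0,"wy":0,"wz":0,"claw":-1},{"dx":0,"dy":0,"dz":0,"wx":0,"wy":0,"wz":0,"claw":-1},{"dx":0,"dy":0,"dz":0,"wx":0,"wy":0,"wz":0,"claw":-1}]}'
python3 go.py .431 -.343 .25 -15
```

```text
time: 2.87
eef_pos: [0.6047, 0.0635, 0.1289]
orientation: [-0.002, 0.127, 0.992, 0.0]
wrist_force: [0.2, 0.3, 0.1]
gripper_width: 0.0856
grip_force: 0.0
time: 3.53
eef_pos: [0.6079, 0.0613, 0.1327]
orientation: [0.002, 0.129, 0.992, 0.0]
wrist_force: [-0.4, -0.4, 5.7]
gripper_width: 0.051
grip_force: 63.2
t 3.5333 pos [0.6079 0.0613 0.1327] shift cm [  6.75 -43.59 -11.8 ] rotvec [0.001  0.003  0.0036] w 0.051 grip 63.2 F [-0.4 -0.4  5.7]
```

```bash
python3 -m pendant '{"moves":[{"dx":0,"dy":0,"dz":-0.5,"wx":0,"wy":0,"wz":0,"claw":-1},{"dx":0,"dy":0,"dz":-1,"wx":0,"wy":0,"wz":0,"claw":-1},{"dx":0,"dy":0,"dz":-1.5,"wx":0,"wy":0,"wz":0,"claw":-1},{"dx":0,"dy":0,"dz":-1.5,"wx":0,"wy":0,"wz":0,"claw":-1},{"dx":0.2,"dy":-1,"dz":-1.5,"wx":0,"wy":0,"wz":0,"claw":-1},{"dx":0.3,"dy":-2,"dz":-1,"wx":0,"wy":0,"wz":0,"claw":-1},{"dx":0.4,"dy":-2.5,"dz":0,"wx":0,"wy":0,"wz":0,"claw":-1},{"dx":0.4,"dy":-2.5,"dz":0,"wx":0,"wy":0,"wz":0,"claw":-1}]}'
python3 -m pendant '{"moves":[{"dx":0.4,"dy":-2.5,"dz":0,"wx":0,"wy":0,"wz":0,"claw":-1},{"dx":0.4,"dy":-2.5,"dz":0,"wx":0,"wy":0,"wz":0,"claw":-1},{"dx":0.4,"dy":-2.5,"dz":0,"wx":0,"wy":0,"wz":0,"claw":-1},{"dx":0.4,"dy":-2.5,"dz":0,"wx":0,"wy":0,"wz":0,"claw":-1},{"dx":0.4,"dy":-2.5,"dz":0,"wx":0,"wy":0,"wz":0,"claw":-1},{"dx":0.4,"dy":-2.5,"dz":0,"wx":0,"wy":0,"wz":0,"claw":-1},{"dx":0.4,"dy":-2.5,"dz":0,"wx":0,"wy":0,"wz":0,"claw":-1},{"dx":0.4,"dy":-2.5,"dz":0,"wx":0,"wy":0,"wz":0,"claw":-1}]}'
python3 -m pendant '{"moves":[{"dx":0.4,"dy":-2.5,"dz":0,"wx":0,"wy":0,"wz":0,"claw":-1},{"dx":0.4,"dy":-2.5,"dz":0,"wx":0,"wy":0,"wz":0,"claw":-1},{"dx":0.4,"dy":-2.5,"dz":0,"wx":0,"wy":0,"wz":0,"claw":-1},{"dx":0.4,"dy":-2.5,"dz":0,"wx":0,"wy":0,"wz":0,"claw":-1},{"dx":0.4,"dy":-2.5,"dz":0,"wx":0,"wy":0,"wz":0,"claw":-1},{"dx":0.2,"dy":-1.5,"dz":0,"wx":0,"wy":0,"wz":0,"claw":-1},{"dx":0.1,"dy":-0.5,"dz":0,"wx":0,"wy":0,"wz":0,"claw":-1},{"dx":0,"dy":0,"dz":0,"wx":0,"wy":0,"wz":0,"claw":-1}]}'
python3 go.py .431 -.343 .123 -15;  python3 - <<'E'
from h import *
a=get_image("side")[:,:,::-1]; cv2.imwrite("pics/jar2.png",a)
E
```

```text
time: 4.2
eef_pos: [0.5738, -0.0127, 0.2025]
orientation: [0.001, 0.128, 0.992, 0.0]
wrist_force: [0.3, -1.4, -2.1]
gripper_width: 0.0507
grip_force: 63.0
time: 4.87
eef_pos: [0.491, -0.1988, 0.2015]
orientation: [0.0, 0.128, 0.992, 0.0]
wrist_force: [-0.0, -0.1, -2.3]
gripper_width: 0.0506
grip_force: 63.0
time: 5.53
eef_pos: [0.4316, -0.3335, 0.2012]
orientation: [-0.0, 0.13, 0.992, -0.0]
wrist_force: [-0.5, -0.0, -3.0]
gripper_width: 0.0509
grip_force: 63.0
t 5.5333 pos [ 0.4316 -0.3335  0.2012] shift cm [-0.18 -0.93  7.82] rotvec [-0.0004 -0.      0.0009] w 0.0509 grip 63.0 F [-0.5 -0.  -3. ]
```

View pics/jar2.png

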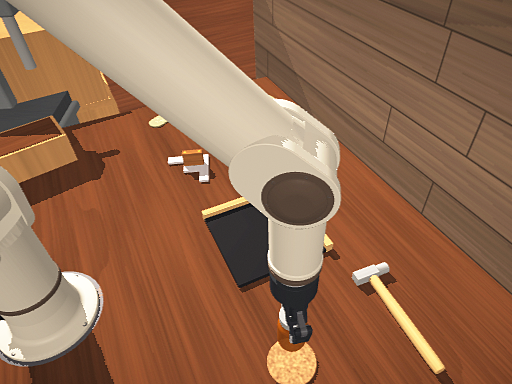

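The side view shows the jar held in the gripper with its bottom near (290,349), above the coaster at (291,361). It needs about 9 mm more in −y, then lowering.

```bash
python3 -m pendant '{"moves":[{"dx":-0.1,"dy":-0.5,"dz":0.5,"wx":0,"wy":0,"wz":0,"claw":-1},{"dx":-0.1,"dy":-0.4,"dz":1,"wx":0,"wy":0,"wz":0,"claw":-1},{"dx":0,"dy":0,"dz":1.4,"wx":0,"wy":0,"wz":0,"claw":-1},{"dx":0,"dy":0,"dz":1.4,"wx":0,"wy":0,"wz":0,"claw":-1},{"dx":0,"dy":0,"dz":1.4,"wx":0,"wy":0,"wz":0,"claw":-1},{"dx":0,"dy":0,"dz":0.9,"wx":0,"wy":0,"wz":0,"claw":-1},{"dx":0,"dy":0,"dz":0.4,"wx":0,"wy":0,"wz":0,"claw":-1},{"dx":0,"dy":0,"dz":0,"wx":0,"wy":0,"wz":0,"claw":-1}]}'
python3 -m pendant '{"moves":[{"dx":0,"dy":0,"dz":0.1,"wx":0,"wy":0,"wz":0,"claw":-1},{"dx":0,"dy":0,"dz":0.1,"wx":0,"wy":0,"wz":0,"claw":-1},{"dx":0,"dy":0,"dz":0,"wx":0,"wy":0,"wz":0,"claw":-1},{"dx":0,"dy":0,"dz":0,"wx":0,"wy":0,"wz":0,"claw":-1},{"dx":0,"dy":0,"dz":0,"wx":0,"wy":0,"wz":0,"claw":-1},{"dx":0,"dy":0,"dz":0,"wx":0,"wy":0,"wz":0,"claw":-1},{"dx":0,"dy":0,"dz":0,"wx":0,"wy":0,"wz":0,"claw":-1},{"dx":0,"dy":0,"dz":0,"wx":0,"wy":0,"wz":0,"claw":-1}]}'
python3 go.py .431 -.343 .127 -15
```

```text
time: 6.25
eef_pos: [0.4319, -0.3405, 0.1294]
orientation: [-0.001, 0.128, 0.992, 0.001]
wrist_force: [-0.2, -0.4, -1.6]
gripper_width: 0.0505
grip_force: 63.0
time: 6.92
eef_pos: [0.4322, -0.3415, 0.129]
orientation: [0.0, 0.129, 0.992, -0.0]
wrist_force: [-0.1, 0.1, -1.8]
gripper_width: 0.0511
grip_force: 63.0
t 6.9167 pos [ 0.4322 -0.3415  0.129 ] shift cm [ 0.08 -0.17  0.2 ] rotvec [-0.0001  0.0002  0.004 ] w 0.0511 grip 63.0 F [-0.1  0.1 -1.8]
```

```bash
python3 -m pendant '{"moves":[{"dx":0,"dy":-0.1,"dz":0.1,"wx":0,"wy":0,"wz":0,"claw":-1},{"dx":0,"dy":0,"dz":0.1,"wx":0,"wy":0,"wz":0,"claw":-1},{"dx":0,"dy":0,"dz":0,"wx":0,"wy":0,"wz":0,"claw":-1},{"dx":0,"dy":0,"dz":0,"wx":0,"wy":0,"wz":0,"claw":-1},{"dx":0,"dy":0,"dz":0,"wx":0,"wy":0,"wz":0,"claw":-1},{"dx":0,"dy":0,"dz":0,"wx":0,"wy":0,"wz":0,"claw":-1},{"dx":0,"dy":0,"dz":0,"wx":0,"wy":0,"wz":0,"claw":-1},{"dx":0,"dy":0,"dz":0,"wx":0,"wy":0,"wz":0,"claw":-1}]}'
```

```text
time: 7.58
eef_pos: [0.4319, -0.3424, 0.1268]
orientation: [-0.0, 0.128, 0.992, 0.0]
wrist_force: [-0.4, 0.4, -2.4]
gripper_width: 0.0511
grip_force: 63.0
```

```bash
python3 -m pendant '{"moves":[{"dx":0,"dy":0,"dz":0.1,"wx":0,"wy":0,"wz":0,"claw":-1},{"dx":0,"dy":0,"dz":0.05,"wx":0,"wy":0,"wz":0,"claw":-1},{"dx":0,"dy":0,"dz":0,"wx":0,"wy":0,"wz":0,"claw":-1},{"dx":0,"dy":0,"dz":0,"wx":0,"wy":0,"wz":0,"claw":-1},{"dx":0,"dy":0,"dz":0,"wx":0,"wy":0,"wz":0,"claw":-1},{"dx":0,"dy":0,"dz":0,"wx":0,"wy":0,"wz":0,"claw":-1},{"dx":0,"dy":0,"dz":0,"wx":0,"wy":0,"wz":0,"claw":-1},{"dx":0,"dy":0,"dz":0,"wx":0,"wy":0,"wz":0,"claw":-1}]}'
python3 -m pendant '{"moves":[{"dx":0,"dy":0,"dz":0.1,"wx":0,"wy":0,"wz":0,"claw":-1},{"dx":0,"dy":0,"dz":0.05,"wx":0,"wy":0,"wz":0,"claw":-1},{"dx":0,"dy":0,"dz":0,"wx":0,"wy":0,"wz":0,"claw":-1},{"dx":0,"dy":0,"dz":0,"wx":0,"wy":0,"wz":0,"claw":-1},{"dx":0,"dy":0,"dz":0,"wx":0,"wy":0,"wz":0,"claw":-1},{"dx":0,"dy":0,"dz":0,"wx":0,"wy":0,"wz":0,"claw":-1},{"dx":0,"dy":0,"dz":0,"wx":0,"wy":0,"wz":0,"claw":-1},{"dx":0,"dy":0,"dz":0,"wx":0,"wy":0,"wz":0,"claw":-1}]}'
```

```text
time: 8.25
eef_pos: [0.4321, -0.3425, 0.1267]
orientation: [0.0, 0.129, 0.992, -0.0]
wrist_force: [-4.0, 2.1, 9.5]
gripper_width: 0.051
grip_force: 64.3
time: 8.92
eef_pos: [0.4323, -0.3426, 0.1266]
orientation: [0.0, 0.129, 0.992, -0.0]
wrist_force: [-6.7, 5.4, 22.4]
gripper_width: 0.0511
grip_force: 65.6
```

Contact showed up at the expected height. I back off slightly, open and rise.

```bash
python3 -m pendant '{"moves":[{"dx":0,"dy":0,"dz":-0.15,"wx":0,"wy":0,"wz":0,"claw":-1},{"dx":0,"dy":0,"dz":-0.05,"wx":0,"wy":0,"wz":0,"claw":-1},{"dx":0,"dy":0,"dz":0,"wx":0,"wy":0,"wz":0,"claw":0.2},{"dx":0,"dy":0,"dz":0,"wx":0,"wy":0,"wz":0,"claw":0.4},{"dx":0,"dy":0,"dz":0,"wx":0,"wy":0,"wz":0,"claw":0.7},{"dx":0,"dy":0,"dz":0,"wx":0,"wy":0,"wz":0,"claw":1},{"dx":0,"dy":0,"dz":0,"wx":0,"wy":0,"wz":0,"claw":1},{"dx":0,"dy":0,"dz":0,"wx":0,"wy":0,"wz":0,"claw":1}]}'
python3 -m pendant '{"moves":[{"dx":0,"dy":0,"dz":-0.5,"wx":0,"wy":0,"wz":0,"claw":1},{"dx":0,"dy":0,"dz":-1.5,"wx":0,"wy":0,"wz":0,"claw":1},{"dx":0,"dy":0,"dz":-2,"wx":0,"wy":0,"wz":0,"claw":1},{"dx":0,"dy":0,"dz":-2,"wx":0,"wy":0,"wz":0,"claw":1},{"dx":0,"dy":0,"dz":-2,"wx":0,"wy":0,"wz":0,"claw":1},{"dx":0,"dy":0,"dz":-2,"wx":0,"wy":0,"wz":0,"claw":1},{"dx":0,"dy":0,"dz":-1.5,"wx":0,"wy":0,"wz":0,"claw":1},{"dx":0,"dy":0,"dz":-0.5,"wx":0,"wy":0,"wz":0,"claw":1}]}'
python3 go.py .466 .353 .25 -20
```

```text
time: 9.58
eef_pos: [0.4319, -0.3424, 0.1256]
orientation: [-0.0, 0.129, 0.992, 0.0]
wrist_force: [-0.2, 0.4, 0.1]
gripper_width: 0.0853
grip_force: 0.0
time: 10.25
eef_pos: [0.433, -0.3433, 0.2489]
orientation: [0.002, 0.129, 0.992, -0.001]
wrist_force: [0.3, -0.1, -0.1]
gripper_width: 0.0852
grip_force: 0.0
t 10.25 pos [ 0.433  -0.3433  0.2489] shift cm [14.57 68.17 -0.29] rotvec [-0.0015  0.0043  0.0912] w 0.0852 grip 0.0 F [ 0.3 -0.1 -0.1]
```

```bash
python3 -m pendant '{"moves":[{"dx":0.3,"dy":1.4,"dz":0,"wx":0,"wy":0,"wz":0,"claw":1},{"dx":0.63,"dy":2.97,"dz":0,"wx":0,"wy":0,"wz":0,"claw":1},{"dx":0.63,"dy":2.97,"dz":0,"wx":0,"wy":0,"wz":0,"claw":1},{"dx":0.63,"dy":2.97,"dz":0,"wx":0,"wy":0,"wz":0,"claw":1},{"dx":0.63,"dy":2.97,"dz":0,"wx":0,"wy":0,"wz":0,"claw":1},{"dx":0.63,"dy":2.97,"dz":0,"wx":0,"wy":0,"wz":0,"claw":1},{"dx":0.63,"dy":2.97,"dz":0,"wx":0,"wy":0,"wz":0,"claw":1},{"dx":0.63,"dy":2.97,"dz":0,"wx":0,"wy":0,"wz":0,"claw":1}]}'
python3 -m pendant '{"moves":[{"dx":0.63,"dy":2.97,"dz":0,"wx":0,"wy":0,"wz":0,"claw":1},{"dx":0.63,"dy":2.97,"dz":0,"wx":0,"wy":0,"wz":0,"claw":1},{"dx":0.63,"dy":2.97,"dz":0,"wx":0,"wy":0,"wz":0,"claw":1},{"dx":0.63,"dy":2.97,"dz":0,"wx":0,"wy":0,"wz":0,"claw":1},{"dx":0.63,"dy":2.97,"dz":0,"wx":0,"wy":0,"wz":0,"claw":1},{"dx":0.63,"dy":2.97,"dz":0,"wx":0,"wy":0,"wz":0,"claw":1},{"dx":0.63,"dy":2.97,"dz":0,"wx":0,"wy":0,"wz":0,"claw":1},{"dx":0.63,"dy":2.97,"dz":0,"wx":0,"wy":0,"wz":0,"claw":1}]}'
python3 -m pendant '{"moves":[{"dx":0.63,"dy":2.97,"dz":0,"wx":0,"wy":0,"wz":0,"claw":1},{"dx":0.63,"dy":2.97,"dz":0,"wx":0,"wy":0,"wz":0,"claw":1},{"dx":0.63,"dy":2.97,"dz":0,"wx":0,"wy":0,"wz":0,"claw":1},{"dx":0.63,"dy":2.97,"dz":0,"wx":0,"wy":0,"wz":0,"claw":1},{"dx":0.63,"dy":2.97,"dz":0,"wx":0,"wy":0,"wz":0,"claw":1},{"dx":0.63,"dy":2.97,"dz":0,"wx":0,"wy":0,"wz":0,"claw":1},{"dx":0.6,"dy":2.2,"dz":0,"wx":0,"wy":0,"wz":0.05,"claw":1},{"dx":0,"dy":0,"dz":0,"wx":0,"wy":0,"wz":0.04,"claw":1}]}'
python3 go.py .466 .353 .25 -20
python3 - <<'E'
from h import *
a=[get_image(n)[:,:,::-1] for n in("top","side")]
c=[cv2.resize(a[0][180:280,320:420],(400,400)),cv2.resize(a[1][60:210,100:250],(400,400))]
cv2.imwrite("pics/sq3.png",np.hstack(c)); cv2.imwrite("pics/side3.png",a[1])
h=cv2.cvtColor(a[0],cv2.COLOR_BGR2HSV); w=(h[...,1]<60)&(h[...,2]>150)
for b in blobs(w,40):
    if 340<b[0][0]<400 and 200<b[0][1]<260: print("cap",b[0],b[1],ray("top",b[0],.096))
E
```

```text
time: 10.92
eef_pos: [0.4417, -0.1133, 0.2447]
orientation: [-0.001, 0.128, 0.992, 0.0]
wrist_force: [0.8, 0.5, 0.0]
gripper_width: 0.0855
grip_force: 0.0
time: 11.58
eef_pos: [0.4531, 0.1287, 0.2448]
orientation: [-0.001, 0.128, 0.992, -0.0]
wrist_force: [0.3, -0.2, -0.1]
gripper_width: 0.0856
grip_force: 0.0
time: 12.25
eef_pos: [0.4602, 0.338, 0.2448]
orientation: [-0.002, 0.17, 0.985, 0.002]
wrist_force: [0.8, 0.5, -0.3]
gripper_width: 0.0853
grip_force: 0.0
t 12.25 pos [0.4602 0.338  0.2448] shift cm [-0.04  1.61 -0.52] rotvec [ 0.0025 -0.0035  0.0065] w 0.0853 grip 0.0 F [ 0.8  0.5 -0.3]
cap [376.  230.2] [368 223  17  16 221] [ 0.43567198 -0.34048326]
```

View pics/sq3.png

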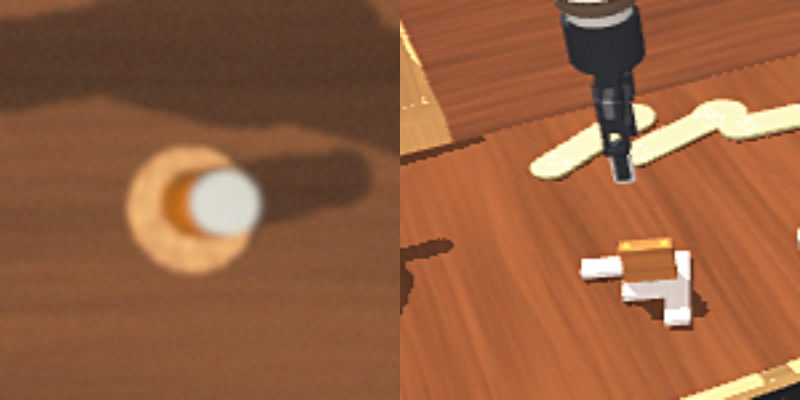

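The jar stands on the coaster with its cap centre about 5 mm from the coaster's centre. The fingers at crop (622,165) are above the square, whose grip is at (647,258) in the side view. I descend next.

```bash
python3 -m pendant '{"moves":[{"dx":0,"dy":0.8,"dz":1,"wx":0,"wy":0,"wz":0,"claw":1},{"dx":0,"dy":0.6,"dz":2,"wx":0,"wy":0,"wz":0,"claw":1},{"dx":0,"dy":0,"dz":2.5,"wx":0,"wy":0,"wz":0,"claw":1},{"dx":0,"dy":0,"dz":2.5,"wx":0,"wy":0,"wz":0,"claw":1},{"dx":0,"dy":0,"dz":2.5,"wx":0,"wy":0,"wz":0,"claw":0.6},{"dx":0,"dy":0,"dz":2,"wx":0,"wy":0,"wz":0,"claw":0.3},{"dx":0,"dy":0,"dz":1.5,"wx":0,"wy":0,"wz":0,"claw":0.2},{"dx":0,"dy":0,"dz":0.6,"wx":0,"wy":0,"wz":0,"claw":0.2}]}'
python3 go.py .466 .353 .096 -20
python3 - <<'E'
from h import *
a=[get_image(n)[:,:,::-1] for n in("top","side")]
cv2.imwrite("pics/sq4.png",np.hstack([cv2.resize(a[0][150:270,90:210],(400,400)),cv2.resize(a[1][100:220,130:250],(400,400))]))
E
```

```text
time: 13.02
eef_pos: [0.4667, 0.3425, 0.0963]
orientation: [-0.002, 0.173, 0.985, -0.002]
wrist_force: [-0.7, -0.4, 0.1]
gripper_width: 0.0514
grip_force: 0.0
t 13.0167 pos [0.4667 0.3425 0.0963] shift cm [0.42 0.96 0.02] rotvec [-0.0047 -0.003   0.001 ] w 0.0514 grip 0.0 F [-0.7 -0.4  0.1]
```

View pics/sq4.png

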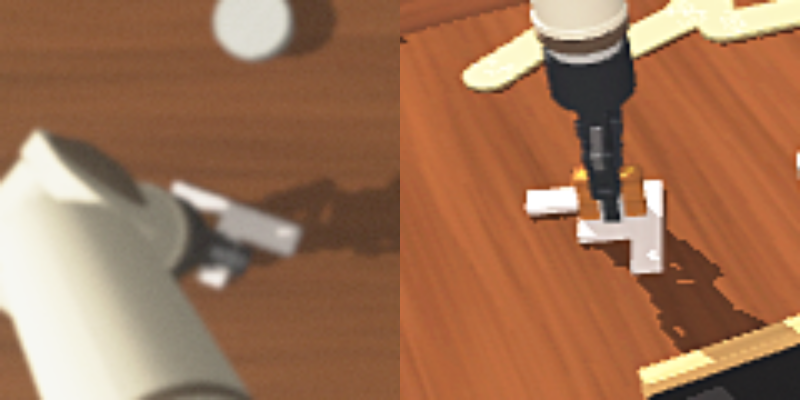

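The side view shows the near finger at crop (612,190) in front of the orange grip block, at about its middle. The fingers straddle it, with about 9 mm left to shift along tool y.

```bash
python3 -m pendant '{"moves":[{"dx":0.3,"dy":0.6,"dz":0,"wx":0,"wy":0,"wz":0,"claw":0.2},{"dx":0.1,"dy":0.3,"dz":0,"wx":0,"wy":0,"wz":0,"claw":0.2},{"dx":0,"dy":0,"dz":0,"wx":0,"wy":0,"wz":0,"claw":0.1},{"dx":0,"dy":0,"dz":0,"wx":0,"wy":0,"wz":0,"claw":-0.1},{"dx":0,"dy":0,"dz":0,"wx":0,"wy":0,"wz":0,"claw":-0.3},{"dx":0,"dy":0,"dz":0,"wx":0,"wy":0,"wz":0,"claw":-1},{"dx":0,"dy":0,"dz":0,"wx":0,"wy":0,"wz":0,"claw":-1},{"dx":0,"dy":0,"dz":0,"wx":0,"wy":0,"wz":0,"claw":-1}]}'
python3 go.py .466 .353 .096 -20
python3 -m pendant '{"moves":[{"dx":0,"dy":0,"dz":0,"wx":0,"wy":0,"wz":0,"claw":-1},{"dx":0,"dy":0,"dz":0,"wx":0,"wy":0,"wz":0,"claw":-1},{"dx":0,"dy":0,"dz":0,"wx":0,"wy":0,"wz":0,"claw":-1},{"dx":0,"dy":0,"dz":-0.5,"wx":0,"wy":0,"wz":0,"claw":-1},{"dx":0,"dy":0,"dz":-1,"wx":0,"wy":0,"wz":0,"claw":-1},{"dx":0,"dy":0,"dz":-1.5,"wx":0,"wy":0,"wz":0,"claw":-1},{"dx":0,"dy":0,"dz":-1.5,"wx":0,"wy":0,"wz":0,"claw":-1},{"dx":0,"dy":0,"dz":-1.5,"wx":0,"wy":0,"wz":0,"claw":-1}]}'
python3 go.py .55 .1 .155 -0.9
```

```text
time: 13.78
eef_pos: [0.468, 0.3545, 0.1006]
orientation: [0.0, 0.173, 0.985, 0.0]
wrist_force: [-0.7, -0.2, 5.3]
gripper_width: 0.0215
grip_force: 60.2
t 13.7833 pos [0.468  0.3545 0.1006] shift cm [ 0.14 -0.21  0.46] rotvec [0.0005 0.0007 0.001 ] w 0.0215 grip 60.2 F [-0.7 -0.2  5.3]
time: 14.45
eef_pos: [0.4671, 0.3542, 0.1605]
orientation: [-0.0, 0.173, 0.985, -0.0]
wrist_force: [-0.9, 0.6, -2.7]
gripper_width: 0.0213
grip_force: 58.9
t 14.45 pos [0.4671 0.3542 0.1605] shift cm [-16.46 -21.07   0.56] rotvec [-0.0007 -0.001  -0.332 ] w 0.0213 grip 58.9 F [-0.9  0.6 -2.7]
```

```bash
python3 -m pendant '{"moves":[{"dx":0,"dy":0,"dz":0,"wx":0,"wy":0,"wz":-0.03,"claw":-1},{"dx":0,"dy":0,"dz":0,"wx":0,"wy":0,"wz":-0.06,"claw":-1},{"dx":0,"dy":0,"dz":0,"wx":0,"wy":0,"wz":-0.06,"claw":-1},{"dx":0,"dy":0,"dz":0,"wx":0,"wy":0,"wz":-0.06,"claw":-1},{"dx":0,"dy":0,"dz":0,"wx":0,"wy":0,"wz":-0.06,"claw":-1},{"dx":0,"dy":0,"dz":0,"wx":0,"wy":0,"wz":-0.04,"claw":-1},{"dx":0,"dy":0,"dz":0,"wx":0,"wy":0,"wz":-0.02,"claw":-1},{"dx":0,"dy":0,"dz":0,"wx":0,"wy":0,"wz":0,"claw":-1}]}'
python3 go.py .583 .037 .17 -0.9
```

```text
time: 15.12
eef_pos: [0.4674, 0.3542, 0.16]
orientation: [-0.0, 0.009, 1.0, -0.0]
wrist_force: [0.6, 0.2, -3.5]
gripper_width: 0.0213
grip_force: 59.0
t 15.1167 pos [0.4674 0.3542 0.16  ] shift cm [-12.11 -31.52  -1.  ] rotvec [-0.0002 -0.0004 -0.0019] w 0.0213 grip 59.0 F [ 0.6  0.2 -3.5]
```

```bash
python3 -m pendant '{"moves":[{"dx":-0.4,"dy":-1.0,"dz":-0.5,"wx":0,"wy":0,"wz":0,"claw":-1},{"dx":-0.8,"dy":-2.1,"dz":-0.5,"wx":0,"wy":0,"wz":0,"claw":-1},{"dx":-0.8,"dy":-2.1,"dz":0,"wx":0,"wy":0,"wz":0,"claw":-1},{"dx":-0.8,"dy":-2.1,"dz":0,"wx":0,"wy":0,"wz":0,"claw":-1},{"dx":-0.8,"dy":-2.1,"dz":0,"wx":0,"wy":0,"wz":0,"claw":-1},{"dx":-0.8,"dy":-2.1,"dz":0,"wx":0,"wy":0,"wz":0,"claw":-1},{"dx":-0.8,"dy":-2.1,"dz":0,"wx":0,"wy":0,"wz":0,"claw":-1},{"dx":-0.8,"dy":-2.1,"dz":0,"wx":0,"wy":0,"wz":0,"claw":-1}]}'
python3 -m pendant '{"moves":[{"dx":-0.8,"dy":-2.1,"dz":0,"wx":0,"wy":0,"wz":0,"claw":-1},{"dx":-0.8,"dy":-2.1,"dz":0,"wx":0,"wy":0,"wz":0,"claw":-1},{"dx":-0.8,"dy":-2.1,"dz":0,"wx":0,"wy":0,"wz":0,"claw":-1},{"dx":-0.8,"dy":-2.1,"dz":0,"wx":0,"wy":0,"wz":0,"claw":-1},{"dx":-0.8,"dy":-2.1,"dz":0,"wx":0,"wy":0,"wz":0,"claw":-1},{"dx":-0.8,"dy":-2.1,"dz":0,"wx":0,"wy":0,"wz":0,"claw":-1},{"dx":-0.8,"dy":-2.1,"dz":0,"wx":0,"wy":0,"wz":0,"claw":-1},{"dx":-0.5,"dy":-1.0,"dz":0,"wx":0,"wy":0,"wz":0,"claw":-1}]}'
python3 -m pendant '{"moves":[{"dx":0,"dy":0,"dz":0,"wx":0,"wy":0,"wz":0,"claw":-1},{"dx":0,"dy":0,"dz":0.5,"wx":0,"wy":0,"wz":0,"claw":-1},{"dx":0,"dy":0,"dz":1,"wx":0,"wy":0,"wz":0,"claw":-1},{"dx":0,"dy":0,"dz":1,"wx":0,"wy":0,"wz":0,"claw":-1},{"dx":0,"dy":0,"dz":0.5,"wx":0,"wy":0,"wz":0,"claw":-1},{"dx":0,"dy":0,"dz":0,"wx":0,"wy":0,"wz":0,"claw":-1},{"dx":0,"dy":0,"dz":0,"wx":0,"wy":0,"wz":0,"claw":-1},{"dx":0,"dy":0,"dz":0,"wx":0,"wy":0,"wz":0,"claw":-1}]}'
python3 go.py .583 .037 .1126 -0.9
python3 - <<'E'
from h import *
a=[get_image(n)[:,:,::-1] for n in("top","side")]
cv2.imwrite("pics/sq5.png",np.hstack([cv2.resize(a[0][130:260,200:330],(400,400)),cv2.resize(a[1][130:290,180:340],(400,400))]))
E
```

```text
time: 15.78
eef_pos: [0.5252, 0.1944, 0.1704]
orientation: [0.0, 0.01, 1.0, -0.0]
wrist_force: [0.7, -0.5, -2.7]
gripper_width: 0.0208
grip_force: 59.2
time: 16.45
eef_pos: [0.5837, 0.0335, 0.1702]
orientation: [0.0, 0.011, 1.0, -0.001]
wrist_force: [0.2, -1.1, -3.3]
gripper_width: 0.0213
grip_force: 59.2
time: 17.12
eef_pos: [0.583, 0.0389, 0.1398]
orientation: [-0.0, 0.008, 1.0, 0.0]
wrist_force: [-0.6, -0.5, -2.9]
gripper_width: 0.021
grip_force: 59.1
t 17.1167 pos [0.583  0.0389 0.1398] shift cm [-0.   -0.19  2.72] rotvec [ 0.0002 -0.0001 -0.0013] w 0.021 grip 59.1 F [-0.6 -0.5 -2.9]
```

View pics/sq5.png

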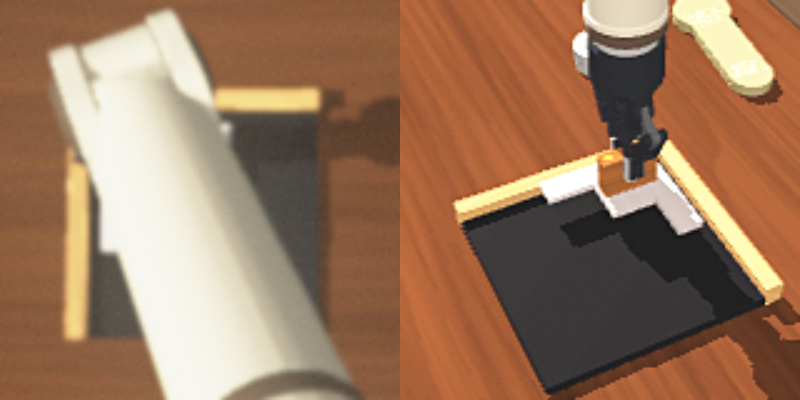

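The square is held level and parallel about 27 mm above the board, inside both fences. I lower it next.

```bash
python3 -m pendant '{"moves":[{"dx":0,"dy":0,"dz":0.5,"wx":0,"wy":0,"wz":0,"claw":-1},{"dx":0,"dy":0,"dz":0.8,"wx":0,"wy":0,"wz":0,"claw":-1},{"dx":0,"dy":0,"dz":0.7,"wx":0,"wy":0,"wz":0,"claw":-1},{"dx":0,"dy":0,"dz":0.4,"wx":0,"wy":0,"wz":0,"claw":-1},{"dx":0,"dy":0,"dz":0.2,"wx":0,"wy":0,"wz":0,"claw":-1},{"dx":0,"dy":0,"dz":0,"wx":0,"wy":0,"wz":0,"claw":-1},{"dx":0,"dy":0,"dz":0,"wx":0,"wy":0,"wz":0,"claw":-1},{"dx":0,"dy":0,"dz":0,"wx":0,"wy":0,"wz":0,"claw":-1}]}'
python3 -m pendant '{"moves":[{"dx":0,"dy":0,"dz":0.1,"wx":0,"wy":0,"wz":0,"claw":-1},{"dx":0,"dy":0,"dz":0.1,"wx":0,"wy":0,"wz":0,"claw":-1},{"dx":0,"dy":0,"dz":0,"wx":0,"wy":0,"wz":0,"claw":-1},{"dx":0,"dy":0,"dz":0,"wx":0,"wy":0,"wz":0,"claw":-1},{"dx":0,"dy":0,"dz":0,"wx":0,"wy":0,"wz":0,"claw":-1},{"dx":0,"dy":0,"dz":0,"wx":0,"wy":0,"wz":0,"claw":-1},{"dx":0,"dy":0,"dz":0,"wx":0,"wy":0,"wz":0,"claw":-1},{"dx":0,"dy":0,"dz":0,"wx":0,"wy":0,"wz":0,"claw":-1}]}'
python3 go.py .603 .0567 .1126 -0.9
```

```text
time: 17.88
eef_pos: [0.5832, 0.0384, 0.114]
orientation: [0.0, 0.009, 1.0, 0.0]
wrist_force: [0.2, -0.4, -3.6]
gripper_width: 0.0212
grip_force: 59.3
time: 18.55
eef_pos: [0.5833, 0.0385, 0.1126]
orientation: [0.0, 0.009, 1.0, -0.0]
wrist_force: [-2.0, -1.2, 5.1]
gripper_width: 0.0212
grip_force: 60.3
t 18.55 pos [0.5833 0.0385 0.1126] shift cm [-1.94  1.86  0.  ] rotvec [-0.0001  0.0008 -0.002 ] w 0.0212 grip 60.3 F [-2.  -1.2  5.1]
```

The square touched the board exactly at the predicted height. I slide it towards the corner.

```bash
python3 -m pendant '{"moves":[{"dx":-0.2,"dy":0.2,"dz":0,"wx":0,"wy":0,"wz":0,"claw":-1},{"dx":-0.4,"dy":0.4,"dz":0,"wx":0,"wy":0,"wz":0,"claw":-1},{"dx":-0.4,"dy":0.4,"dz":0,"wx":0,"wy":0,"wz":0,"claw":-1},{"dx":-0.3,"dy":0.3,"dz":0,"wx":0,"wy":0,"wz":0,"claw":-1},{"dx":-0.1,"dy":0.1,"dz":0,"wx":0,"wy":0,"wz":0,"claw":-1},{"dx":0,"dy":0,"dz":0,"wx":0,"wy":0,"wz":0,"claw":-1},{"dx":0,"dy":0,"dz":0,"wx":0,"wy":0,"wz":0,"claw":-1},{"dx":0,"dy":0,"dz":0,"wx":0,"wy":0,"wz":0,"claw":-1}]}'
python3 -m pendant '{"moves":[{"dx":-0.1,"dy":0.1,"dz":0,"wx":0,"wy":0,"wz":0,"claw":-1},{"dx":-0.1,"dy":0.1,"dz":0,"wx":0,"wy":0,"wz":0,"claw":-1},{"dx":-0.1,"dy":0.1,"dz":0,"wx":0,"wy":0,"wz":0,"claw":-1},{"dx":0,"dy":0,"dz":0,"wx":0,"wy":0,"wz":0,"claw":-1},{"dx":0,"dy":0,"dz":0,"wx":0,"wy":0,"wz":0,"claw":-1},{"dx":0,"dy":0,"dz":0,"wx":0,"wy":0,"wz":0,"claw":-1},{"dx":0,"dy":0,"dz":0,"wx":0,"wy":0,"wz":0,"claw":-1},{"dx":0,"dy":0,"dz":0,"wx":0,"wy":0,"wz":0,"claw":-1}]}'
python3 go.py .603 .0567 .1126 -0.9
```

```text
time: 19.22
eef_pos: [0.598, 0.0519, 0.1126]
orientation: [0.001, 0.009, 1.0, -0.0]
wrist_force: [0.2, -1.1, 4.8]
gripper_width: 0.0212
grip_force: 60.3
time: 19.88
eef_pos: [0.6008, 0.0544, 0.1126]
orientation: [0.001, 0.009, 1.0, -0.0]
wrist_force: [-1.6, -1.6, 6.1]
gripper_width: 0.0212
grip_force: 60.5
t 19.8833 pos [0.6008 0.0544 0.1126] shift cm [-0.22  0.24 -0.  ] rotvec [-0.0008  0.001  -0.0027] w 0.0212 grip 60.5 F [-1.6 -1.6  6.1]
```

```bash
python3 -m pendant '{"moves":[{"dx":-0.1,"dy":0.1,"dz":0,"wx":0,"wy":0,"wz":0,"claw":-1},{"dx":0,"dy":0,"dz":0,"wx":0,"wy":0,"wz":0,"claw":-1},{"dx":-0.1,"dy":0.1,"dz":0,"wx":0,"wy":0,"wz":0,"claw":-1},{"dx":0,"dy":0,"dz":0,"wx":0,"wy":0,"wz":0,"claw":-1},{"dx":0,"dy":0,"dz":0,"wx":0,"wy":0,"wz":0,"claw":-1},{"dx":0,"dy":0,"dz":0,"wx":0,"wy":0,"wz":0,"claw":-1},{"dx":0,"dy":0,"dz":0,"wx":0,"wy":0,"wz":0,"claw":-1},{"dx":0,"dy":0,"dz":0,"wx":0,"wy":0,"wz":0,"claw":-1}]}'
python3 go.py .603 .0567 .1126 -0.9
python3 -m pendant '{"moves":[{"dx":-0.1,"dy":0.1,"dz":0,"wx":0,"wy":0,"wz":0,"claw":-1},{"dx":0,"dy":0,"dz":0,"wx":0,"wy":0,"wz":0,"claw":-1},{"dx":-0.1,"dy":0.1,"dz":0,"wx":0,"wy":0,"wz":0,"claw":-1},{"dx":0,"dy":0,"dz":0,"wx":0,"wy":0,"wz":0,"claw":-1},{"dx":0,"dy":0,"dz":0,"wx":0,"wy":0,"wz":0,"claw":-1},{"dx":0,"dy":0,"dz":0,"wx":0,"wy":0,"wz":0,"claw":-1},{"dx":0,"dy":0,"dz":0,"wx":0,"wy":0,"wz":0,"claw":-1},{"dx":0,"dy":0,"dz":0,"wx":0,"wy":0,"wz":0,"claw":-1}]}'
python3 go.py .603 .0567 .1126 -0.9
```

```text
time: 20.55
eef_pos: [0.6018, 0.0552, 0.1126]
orientation: [-0.001, 0.009, 1.0, -0.001]
wrist_force: [-6.2, -3.6, 10.9]
gripper_width: 0.0213
grip_force: 61.1
t 20.55 pos [0.6018 0.0552 0.1126] shift cm [-0.12  0.15 -0.  ] rotvec [-0.0026 -0.0013 -0.0029] w 0.0213 grip 61.1 F [-6.2 -3.6 10.9]
time: 21.22
eef_pos: [0.6028, 0.0555, 0.1127]
orientation: [-0.002, 0.01, 1.0, -0.003]
wrist_force: [-9.3, -7.5, 15.5]
gripper_width: 0.021
grip_force: 61.6
t 21.2167 pos [0.6028 0.0555 0.1127] shift cm [-0.01  0.12  0.01] rotvec [-0.0051 -0.0037 -0.0038] w 0.021 grip 61.6 F [-9.3 -7.5 15.5]
```

```bash
python3 -m pendant '{"moves":[{"dx":-0.1,"dy":0.1,"dz":-0.05,"wx":0,"wy":0,"wz":0,"claw":-1},{"dx":0,"dy":0,"dz":0,"wx":0,"wy":0,"wz":0,"claw":-1},{"dx":-0.1,"dy":0.05,"dz":-0.05,"wx":0,"wy":0,"wz":0,"claw":-1},{"dx":0,"dy":0,"dz":0,"wx":0,"wy":0,"wz":0,"claw":-1},{"dx":0,"dy":0,"dz":0,"wx":0,"wy":0,"wz":0,"claw":-1},{"dx":0,"dy":0,"dz":0,"wx":0,"wy":0,"wz":0,"claw":-1},{"dx":0,"dy":0,"dz":0,"wx":0,"wy":0,"wz":0,"claw":-1},{"dx":0,"dy":0,"dz":0,"wx":0,"wy":0,"wz":0,"claw":-1}]}'
python3 go.py .603 .0567 .1126 -0.9
python3 -m pendant '{"moves":[{"dx":-0.1,"dy":0.1,"dz":-0.05,"wx":0,"wy":0,"wz":0,"claw":-1},{"dx":0,"dy":0,"dz":0,"wx":0,"wy":0,"wz":0,"claw":-1},{"dx":-0.1,"dy":0,"dz":0,"wx":0,"wy":0,"wz":0,"claw":-1},{"dx":0,"dy":0,"dz":0,"wx":0,"wy":0,"wz":0,"claw":-1},{"dx":0,"dy":0,"dz":0,"wx":0,"wy":0,"wz":0,"claw":-1},{"dx":0,"dy":0,"dz":0,"wx":0,"wy":0,"wz":0,"claw":-1},{"dx":0,"dy":0,"dz":0,"wx":0,"wy":0,"wz":0,"claw":-1},{"dx":0,"dy":0,"dz":0,"wx":0,"wy":0,"wz":0,"claw":-1}]}'
python3 go.py .603 .0567 .1126 -0.9
```

```text
time: 21.88
eef_pos: [0.6044, 0.0557, 0.1129]
orientation: [-0.002, 0.01, 1.0, -0.003]
wrist_force: [-8.4, -10.6, 11.3]
gripper_width: 0.0216
grip_force: 61.2
t 21.8833 pos [0.6044 0.0557 0.1129] shift cm [0.15 0.1  0.03] rotvec [-0.0065 -0.0049 -0.0043] w 0.0216 grip 61.2 F [ -8.4 -10.6  11.3]
time: 22.55
eef_pos: [0.6054, 0.0558, 0.1129]
orientation: [-0.004, 0.01, 1.0, -0.004]
wrist_force: [-11.0, -11.5, 12.1]
gripper_width: 0.0213
grip_force: 61.3
t 22.55 pos [0.6054 0.0558 0.1129] shift cm [0.24 0.09 0.04] rotvec [-0.0079 -0.0074 -0.0047] w 0.0213 grip 61.3 F [-11.  -11.5  12.1]
```

```bash
python3 -m pendant '{"moves":[{"dx":-0.1,"dy":0,"dz":-0.03,"wx":0,"wy":0,"wz":0,"claw":-1},{"dx":0,"dy":0,"dz":0,"wx":0,"wy":0,"wz":0,"claw":-1},{"dx":-0.1,"dy":0,"dz":0,"wx":0,"wy":0,"wz":0,"claw":-1},{"dx":0,"dy":0,"dz":0,"wx":0,"wy":0,"wz":0,"claw":-1},{"dx":0,"dy":0,"dz":0,"wx":0,"wy":0,"wz":0,"claw":-1},{"dx":0,"dy":0,"dz":0,"wx":0,"wy":0,"wz":0,"claw":-1},{"dx":0,"dy":0,"dz":0,"wx":0,"wy":0,"wz":0,"claw":-1},{"dx":0,"dy":0,"dz":0,"wx":0,"wy":0,"wz":0,"claw":-1}]}'
python3 go.py .603 .0567 .1126 -0.9
python3 -m pendant '{"moves":[{"dx":-0.1,"dy":0,"dz":-0.03,"wx":0,"wy":0,"wz":0,"claw":-1},{"dx":0,"dy":0,"dz":0,"wx":0,"wy":0,"wz":0,"claw":-1},{"dx":-0.1,"dy":0,"dz":0,"wx":0,"wy":0,"wz":0,"claw":-1},{"dx":0,"dy":0,"dz":0,"wx":0,"wy":0,"wz":0,"claw":-1},{"dx":0,"dy":0,"dz":0,"wx":0,"wy":0,"wz":0,"claw":-1},{"dx":0,"dy":0,"dz":0,"wx":0,"wy":0,"wz":0,"claw":-1},{"dx":0,"dy":0,"dz":0,"wx":0,"wy":0,"wz":0,"claw":-1},{"dx":0,"dy":0,"dz":0,"wx":0,"wy":0,"wz":0,"claw":-1}]}'
python3 go.py .603 .0567 .1126 -0.9
python3 - <<'E'
from h import *
a=[get_image(n)[:,:,::-1] for n in("top","side")]
cv2.imwrite("pics/top6.png",a[0])
cv2.imwrite("pics/sq6.png",np.hstack([cv2.resize(a[0][140:240,210:310],(400,400)),cv2.resize(a[1][160:260,230:330],(400,400),interpolation=cv2.INTER_CUBIC)]))
E
```

```text
time: 23.22
eef_pos: [0.6057, 0.0558, 0.113]
orientation: [-0.006, 0.01, 1.0, -0.004]
wrist_force: [-16.0, -10.6, 15.7]
gripper_width: 0.0208
grip_force: 61.8
t 23.2167 pos [0.6057 0.0558 0.113 ] shift cm [0.27 0.09 0.04] rotvec [-0.0085 -0.0111 -0.0045] w 0.0208 grip 61.8 F [-16.  -10.6  15.7]
time: 23.88
eef_pos: [0.606, 0.0558, 0.113]
orientation: [-0.007, 0.01, 1.0, -0.004]
wrist_force: [-21.3, -11.8, 20.0]
gripper_width: 0.0212
grip_force: 62.3
t 23.8833 pos [0.606  0.0558 0.113 ] shift cm [0.3  0.08 0.05] rotvec [-0.0091 -0.0147 -0.0044] w 0.0212 grip 62.3 F [-21.3 -11.8  20. ]
```

View pics/sq6.png

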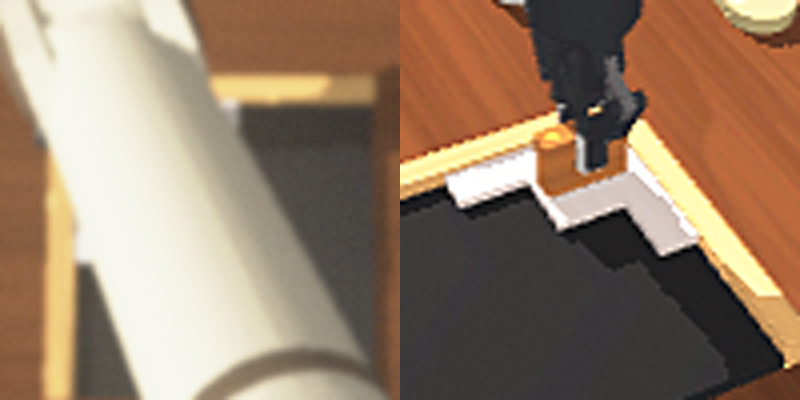

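The side view shows the square flat in the corner, with both arms against the fences and no black gap. x has stopped under 21 N and y under 12 N. I ease the x push a little and level out the slight tool tilt.

```bash
python3 -m pendant '{"moves":[{"dx":0.1,"dy":0,"dz":0,"wx":-0.003,"wy":-0.005,"wz":0,"claw":-1},{"dx":0.1,"dy":0,"dz":0,"wx":-0.003,"wy":-0.005,"wz":0,"claw":-1},{"dx":0.1,"dy":0,"dz":0,"wx":0,"wy":0,"wz":-0.002,"claw":-1},{"dx":0,"dy":0,"dz":0,"wx":0,"wy":0,"wz":0,"claw":-1},{"dx":0,"dy":0,"dz":0,"wx":0,"wy":0,"wz":0,"claw":-1},{"dx":0,"dy":0,"dz":0,"wx":0,"wy":0,"wz":0,"claw":-1},{"dx":0,"dy":0,"dz":0,"wx":0,"wy":0,"wz":0,"claw":-1},{"dx":0,"dy":0,"dz":0,"wx":0,"wy":0,"wz":0,"claw":-1}]}'
python3 go.py .603 .0567 .1126 -0.9; python3 -c "
from station import *; s=sense(); print(s['torque'],abs(s['dq']).max())"
```

```text
time: 24.65
eef_pos: [0.605, 0.0553, 0.1128]
orientation: [-0.0, 0.009, 1.0, -0.001]
wrist_force: [-12.5, -11.5, 11.6]
gripper_width: 0.0213
grip_force: 61.3
t 24.65 pos [0.605  0.0553 0.1128] shift cm [0.2  0.13 0.02] rotvec [-0.0027 -0.0007 -0.0032] w 0.0213 grip 61.3 F [-12.5 -11.5  11.6]
[-2.44127928  2.66318116  0.1848664 ] 0.0016348980416121157
```

```bash
python3 -m pendant '{"moves":[{"dx":0,"dy":0,"dz":0,"wx":0,"wy":0,"wz":0,"claw":-1},{"dx":0,"dy":0,"dz":0,"wx":0,"wy":0,"wz":0,"claw":-1},{"dx":0,"dy":0,"dz":0,"wx":0,"wy":0,"wz":0,"claw":-1},{"dx":0,"dy":0,"dz":0,"wx":0,"wy":0,"wz":0,"claw":-1},{"dx":0,"dy":0,"dz":0,"wx":0,"wy":0,"wz":0,"claw":-1},{"dx":0,"dy":0,"dz":0,"wx":0,"wy":0,"wz":0,"claw":-1},{"dx":0,"dy":0,"dz":0,"wx":0,"wy":0,"wz":0,"claw":-1},{"dx":0,"dy":0,"dz":0,"wx":0,"wy":0,"wz":0,"claw":-1}]}'
python3 -c "
from station import *; print(hand_in())"
```

```text
time: 25.32
eef_pos: [0.605, 0.0553, 0.1128]
orientation: [-0.0, 0.009, 1.0, -0.001]
wrist_force: [-12.7, -11.4, 12.3]
gripper_width: 0.0213
grip_force: 61.3
the job is handed in; nothing more can be done
None
```

I handed the job in at about 25 s (no verdict came back): the jar stands free on the coaster, about 5 mm off centre, and the square is still gripped (61 N), flat in the fence corner, with the arm pushing about 12 N towards each fence.

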